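# Put the spindle tooling away

## Task

Put the stacked spindle tooling away on the bench: take the stack apart from the top down, one piece at a time, and set each piece (nut, bearing, collar, cutter head) flat in the well of the wooden seat cut to its size, smallest piece in the smallest seat up to the largest in the largest, before taking the next. Set the pieces down rather than dropping them, and leave the oil bottle and the tape measure where they stand.

Things in the scene. Friction and masses are not known exactly. Their poses are not given: they have to be found in the camera images.
- nut: spindle nut, dark steel hexagon, 24 mm across flats (27.7 mm across corners), 20 mm high, about 60 g; the smallest piece, on top of the stack at the start. Origin: centre of its underside; z up; x is square to one pair of flats, the other pairs lie at 60 and 120 degrees.
- bearing: guide bearing, bright steel disc with a black seal ring on its face, 38 mm diameter, 18 mm high, about 100 g; directly under the nut at the start. Origin: centre of its underside; z is its axis, up.
- collar: plain bright steel spacer collar, 50 mm diameter, 22 mm high, about 270 g; directly under the bearing at the start. Origin: centre of its underside; z is its axis, up.
- cutter_head: round aluminium cutter head with four dark slots and brass-coloured knives flush with its rim, 66 mm diameter, 32 mm high, about 260 g; the widest piece, at the foot of the stack, standing on the bench. Origin: centre of its underside; z is its axis, up. Each piece stands within 2 mm of the centre of the one below; the stack is 92 mm high.
- seat_nut: wooden storage seat, the smallest of four, for the nut: fixed square base 56 mm wide, 10 mm thick, with a raised round rim; the well inside the rim is 40 mm across, its floor 10 mm above the bench; the rim is 6 mm wide, its top 15 mm above the bench. Origin: centre of the base's underside; z up, x and y along its sides.
- seat_bearing: wooden storage seat, the second smallest of four, for the bearing: fixed square base 70 mm wide, 10 mm thick, with a raised round rim; the well inside the rim is 54 mm across, its floor 10 mm above the bench; the rim is 6 mm wide, its top 15 mm above the bench. Origin: centre of the base's underside; z up, x and y along its sides.
- seat_collar: wooden storage seat, the second largest of four, for the collar: fixed square base 82 mm wide, 10 mm thick, with a raised round rim; the well inside the rim is 66 mm across, its floor 10 mm above the bench; the rim is 6 mm wide, its top 15 mm above the bench. Origin: centre of the base's underside; z up, x and y along its sides.
- seat_cutter: wooden storage seat, the largest of four, for the cutter head: fixed square base 98 mm wide, 10 mm thick, with a raised round rim; the well inside the rim is 82 mm across, its floor 10 mm above the bench; the rim is 6 mm wide, its top 15 mm above the bench. Origin: centre of the base's underside; z up, x and y along its sides.
- bottle: bystander: small white oil bottle with a red cap standing loose on the bench, 44 mm diameter, 120 mm high; leave it standing where it is. Origin: centre of its underside; z up.
- tape: bystander: yellow tape measure standing loose on the bench, 62 mm (x) by 36 mm (y), 56 mm high; leave it where it is. Origin: centre of its underside; z up. Other clutter, all fixed: small things under 40 mm high near the front and far edges, things up to 0.2 m high beyond 0.5 m to either side and at the far edge.

How it is judged (in metres and radians):
On the way, in this order (a step that is already met when the one before it is completed fails the run):
1. the hexagon nut lies flat in its own seat, let go (horizontal distance between nut and seat_nut below 0.012 m and z of nut in the frame of seat_nut between 0.0065 and 0.0135 m and angle between nut's own z axis and vertical below 0.08 rad and linear speed of nut below 0.02 m/s and contact force between the fingers and nut below 0.05 N), for 0.2 s.
2. the bearing lies flat in its own seat, let go (horizontal distance between bearing and seat_bearing below 0.012 m and z of bearing in the frame of seat_bearing between 0.0065 and 0.0135 m and angle between bearing's own z axis and vertical below 0.08 rad and linear speed of bearing below 0.02 m/s and contact force between the fingers and bearing below 0.05 N), for 0.2 s.
3. the collar lies flat in its own seat, let go (horizontal distance between collar and seat_collar below 0.012 m and z of collar in the frame of seat_collar between 0.0065 and 0.0135 m and angle between collar's own z axis and vertical below 0.08 rad and linear speed of collar below 0.02 m/s and contact force between the fingers and collar below 0.05 N), for 0.2 s.
4. the cutter head lies flat in its own seat, let go (horizontal distance between cutter_head and seat_cutter below 0.012 m and z of cutter_head in the frame of seat_cutter between 0.0065 and 0.0135 m and angle between cutter_head's own z axis and vertical below 0.08 rad and linear speed of cutter_head below 0.02 m/s and contact force between the fingers and cutter_head below 0.05 N), for 0.2 s.
At the end, for the whole second after the job is handed in: Nut, bearing, collar and cutter head each rest flat (tilt under 0.08 rad) on the floor of their own seat's well (underside within 3.5 mm of the well floor, centre within 12 mm of the seat's centre), at rest (horizontal distance between nut and seat_nut below 0.012 m and z of nut in the frame of seat_nut between 0.0065 and 0.0135 m and angle between each of nut, bearing, collar, cutter_head's own z axis and vertical below 0.08 rad and linear speed of each of nut, bearing, collar, cutter_head below 0.02 m/s and horizontal distance between bearing and seat_bearing below 0.012 m and z of bearing in the frame of seat_bearing between 0.0065 and 0.0135 m and horizontal distance between collar and seat_collar below 0.012 m and z of collar in the frame of seat_collar between 0.0065 and 0.0135 m and horizontal distance between cutter_head and seat_cutter below 0.012 m and z of cutter_head in the frame of seat_cutter between 0.0065 and 0.0135 m); the robot touches nothing.
It fails at once if a piece is dropped (falls free from more than about 40 mm) ((contact force between the fingers and nut below 0.05 N and linear speed of nut above 0.9 m/s) or (contact force between the fingers and bearing below 0.05 N and linear speed of bearing above 0.9 m/s) or (contact force between the fingers and collar below 0.05 N and linear speed of collar above 0.9 m/s) or (contact force between the fingers and cutter_head below 0.05 N and linear speed of cutter_head above 0.9 m/s)).
It fails at once if the oil bottle is knocked over or shifted more than 30 mm (distance of bottle from where it was at the start of the episode above 0.03 m or angle between bottle's own z axis and vertical above 0.5 rad).
It fails at once if the tape measure is knocked over or shifted more than 30 mm (distance of tape from where it was at the start of the episode above 0.03 m or angle between tape's own z axis and vertical above 0.5 rad).
It also fails if it takes over 128 s, if anything falls off the work surface, if the arm or the gripper's body presses on something with over 40 N, if the wrist force passes 120 N, or if a joint passes its speed limit or range.

## Robot

A 6-joint arm with a two-finger parallel gripper is mounted at the origin on the work surface. World frame = base frame: x ahead of the robot, y to its left, z up, the work surface at z = 0. Lengths are in mm, angles in rad, forces in N, time in s.
With the tool pointing down it reaches from about 325 to 900 mm from the base axis. Payload 3.5 kg.
Tool frame: the origin (TCP) lies between the finger pads; the fingertips stand 11 mm ahead of it and the grasp point (between the pads) lies 8 mm behind it; z points along the fingers, y is the line along which they close (so a half turn about z gives the same grasp; the last joint's range is limited). The gripper opens to 85 mm and grips with 20 to 120 N. Pads are 22 mm wide; open, the fingers measure 114 mm over their backs; the gripper's body (76 mm by 85 mm) begins 54 mm behind the grasp point. The pads swing forward as they close: fully open they stand 13 mm farther back than shut.
Start: joints at [-1.263, 0.276, -0.026, 1.268, 0, 1.467], TCP at [249.577, -573.003, 242.313] pointing down, gripper open.
Joint ranges: [-3.12, 3.12], [-0.85, 1.88], [-1.08, 1.24], [-1.95, 2.15], [-1.57, 1.53], [-3.14, 3.14]. Speed limits (rad/s): [2.57, 2.57, 3.14, 3.14, 3.14, 3.14].

## Interface

Orientations are given as a unit quaternion [x, y, z, w].
In Python, from workcell import sense, capture, camera_model, close_job gives the robot as it stands.
- The arm moves only by the shell command python3 -m creep 'ROWS' [OPENING] [FORCE]. ROWS is text: rows parted by semicolons, each of 4 numbers parted by spaces: the shift along the tool's x, y, z in cm, then the turn about the tool's z in rad. In form: x y z yaw; .... A call has exactly 10 rows; each row shifts and turns the commanded pose from where the row before left it, along the tool's axes as they then stand; what a row does not reach is not made up. A row lasts 1/12 s, in which the tool goes at most 41.7 mm and 7.16 degrees, less where a joint would pass 70% of its speed; a pose out of reach is approached as far as the arm can. A call with a gripper value outside its range is refused whole. OPENING is the opening, from -1 (shut) to 1 (fully open), set as the call begins (- or left out, the last holds). The fingers move at their own pace and stop on an object; FORCE is the grip in N (left out, the last holds). Time passes only in rows, so rows that do not move let the fingers close, or fill a call up. It gives the time, the measured TCP pose, the force, the opening and the grip force at its end, in the units of the state.
- sense(): the state, without advancing time (a new reading comes with each control period).
- capture(name): name is "side" or "top" or "wrist"; returns (picture, depth): 420x560x3 uint8, blue, green, red; 420x560 float32, mm along the optical axis (not along the pixel's ray), 0 where there is no reading.
- camera_model(name): a dict with "fx", "fy", "cx", "cy" (pixels), "R" (3x3) and "t" (3): a world point X has camera coordinates R X + t. Camera axes: x right, y down, z forward; pixel columns grow to the right and rows downward; lengths in mm; the calibration is good to about 2 mm. A picture is of the moment at which its call begins: read the wrist's pose just before it. camera_model takes no time and is no camera call; for the wrist camera it gives the pose at the moment of the call.
- close_job(): hands the job in; it is judged then, once.
The state is a dict: "t": time; "qpos": joint angles; "qd": joint speeds; "tau": joint torques, N m; "tool_pos": TCP position; "eef_rot": TCP orientation; "force": force on the tool from outside, world axes, zero at the start; "torque": the same for the moment, N m; "opening": opening from 0.0 (shut) to 1.0 (fully open); "finger_force": force on a finger pad.
Only numpy, scipy, OpenCV 4.12 (cv2) and the standard library are available. Lean on these libraries where they do the work, as an engineer would, in place of code of your own. Each camera call takes 0.05 s, during which the arm holds its last target. There are 200 camera calls.

## Working session

There is one attempt and no reset: what is moved stays moved. The work goes in short steps, Python scripts to look and compute and a shell command to move; the robot and the scene stay as the last step left them, time stands still between calls to the robot, and variables do not carry over. Pictures are saved under pics/ and viewed, at most 14 in all, crops included, and the job is handed in when it is done.

```bash
ls; mkdir -p pics; python3 - <<'E'
from workcell import *
import cv2,numpy as np
s=sense();print(s)
for n in("top","side"):
    p,d=capture(n);cv2.imwrite(f"pics/{n}0.png",p);np.save(f"pics/{n}0.npy",d)
    m=camera_model(n);print(n,m)
E
```

```text
pics
{'t': 0.0, 'qpos': array([-1.26342930e+00,  2.77112884e-01, -2.79052083e-02,  1.26798830e+00,
       -1.88109041e-05,  1.46740399e+00]), 'qd': array([-0.00040635, -0.00133629, -0.00084862, -0.0001817 ,  0.00075591,
       -0.00106598]), 'tau': array([-1.12186841e-03, -4.45511448e+01,  2.95199704e+01,  1.63983955e-02,
       -2.32717048e-04, -7.97397860e-06]), 'tool_pos': array([ 249.32490671, -572.28598304,  241.16069616]), 'eef_rot': array([ 9.78983024e-01,  2.03938761e-01, -1.21860397e-04, -1.09833066e-03]), 'force': array([1.28630238, 0.41459921, 0.13939754]), 'torque': array([ 0.04360944,  0.00704331, -0.01528852]), 'finger_force': 0.0, 'opening': 0.9994467526100649}
top {'fx': 442.5544955113093, 'fy': 442.5544955113093, 'cx': 285.0587940386989, 'cy': 208.37752045169975, 'R': array([[-0.00507481, -0.99981867,  0.01835415],
       [-0.98434807,  0.00176122, -0.17622649],
       [ 0.17616221, -0.01896119, -0.98417851]]), 't': array([   5.30240987,  547.92365367, 1063.70939222])}
side {'fx': 404.4854683441057, 'fy': 404.4854683441057, 'cx': 283.4627947624445, 'cy': 212.1585977278926, 'R': array([[-0.97911892, -0.20216212, -0.02136856],
       [-0.11416739,  0.63380269, -0.76502285],
       [ 0.16820209, -0.74660875, -0.64364853]]), 't': array([ 567.57906277,  109.56755598, 1047.68359088])}
```

View pics/top0.png

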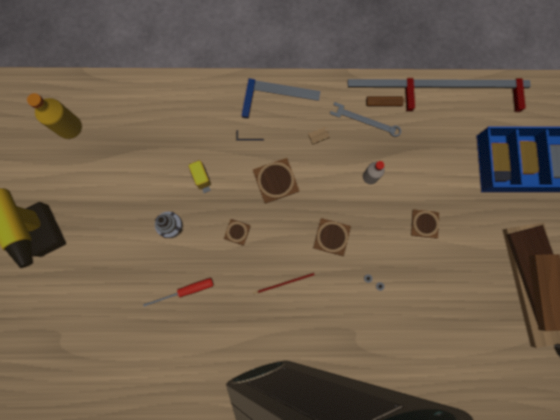

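View pics/side0.png

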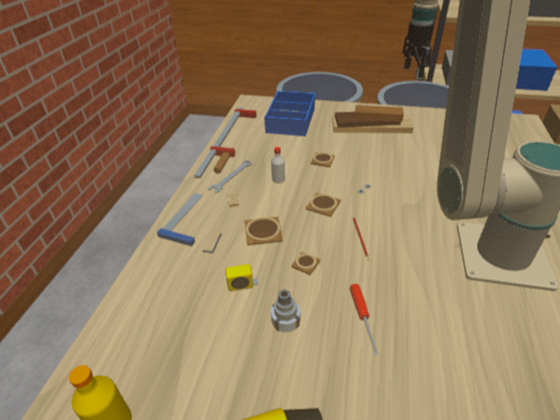

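The top view shows the stack at about (168,224). The seats are: nut (237,232), bearing (426,223), collar (332,236), cutter (276,180). The bottle is at (375,172) and the tape at (200,175). The side view agrees with this.

```bash
cat > h.py <<'E'
import numpy as np,cv2
from workcell import *
from scipy.spatial.transform import Rotation as Ro
def ray(m,uv,z):
    uv=np.atleast_2d(uv).astype(float);R,t=np.array(m["R"]),np.array(m["t"])
    d=np.c_[(uv[:,0]-m["cx"])/m["fx"],(uv[:,1]-m["cy"])/m["fy"],np.ones(len(uv))]@R
    c=-R.T@t
    return c+d*((z-c[2])/d[:,2])[:,None]
def world(m,d):
    v,u=np.indices(d.shape);R,t=np.array(m["R"]),np.array(m["t"])
    P=np.stack([(u-m["cx"])/m["fx"]*d,(v-m["cy"])/m["fy"]*d,d],-1)-t
    W=P@R;W[d==0]=np.nan
    return W
def fitc(x):
    A=np.c_[2*x,np.ones(len(x))];s=np.linalg.lstsq(A,(x**2).sum(1),rcond=None)[0]
    return s[:2],np.sqrt(s[2]+s[0]**2+s[1]**2)
def tool(s,dx):  # world shift -> tool axes cm
    return Ro.from_quat(s["eef_rot"]).inv().apply(dx)/10
E
python3 - <<'E'
from h import *
m=camera_model("top");p=cv2.imread("pics/top0.png");W=world(m,np.load("pics/top0.npy"))
hsv=cv2.cvtColor(p,cv2.COLOR_BGR2HSV)
for n,(u,v),r in(("nut",(237,232),20),("bearing",(426,223),25),("collar",(332,236),26),("cutter",(276,180),32)):
    g=hsv[v-r:v+r,u-r:u+r,2];th,b=cv2.threshold(g,0,255,cv2.THRESH_OTSU+cv2.THRESH_BINARY_INV)
    c=min(cv2.findContours(b,0,1)[0],key=lambda c:abs(cv2.pointPolygonTest(c,(r,r),True)-99) if cv2.contourArea(c)>30 else 1e9)
    q=c[:,0]+[u-r,v-r];P=ray(m,q,12)[:,:2];print(n,th,fitc(P),W[v,u])
for n,(u,v),r in(("stack",(168,224),22),("bottle",(375,172),22),("tape",(200,175),25)):
    w=W[v-r:v+r,u-r:u+r].reshape(-1,3);w=w[w[:,2]>15]
    for a,b in((20,40),(40,60),(60,78),(78,140)):
        k=w[(w[:,2]>a)&(w[:,2]<b)]
        if len(k):print(n,a,b,len(k),k.min(0).round(),k.max(0).round(),np.median(k,0).round())
E
```

```text
nut 100.0 (array([494.95183236, 127.69918435]), np.float64(18.977737972926132)) [493.8086104  126.96280582   6.26274527]
bearing 99.0 (array([ 515.28875029, -362.77571085]), np.float64(25.894045936681465)) [ 515.42352794 -363.66809674   10.80651642]
collar 98.0 (array([ 481.2565126 , -117.82054837]), np.float64(31.8077150860629)) [ 482.45276834 -118.20167376    8.50991465]
cutter 96.0 (array([632.21235688,  27.47211322]), np.float64(39.45572994558469)) [630.77367983  26.12615258   9.90026536]
stack 20 40 220 [479. 267.  21.] [543. 332.  40.] [501. 283.  31.]
stack 40 60 134 [487. 276.  41.] [536. 326.  60.] [501. 289.  53.]
stack 60 78 99 [492. 282.  60.] [531. 319.  77.] [506. 292.  71.]
stack 78 140 107 [501. 287.  79.] [525. 313.  97.] [513. 300.  92.]
bottle 20 40 37 [ 619. -238.   20.] [ 653. -203.   39.] [ 625. -212.   29.]
bottle 40 60 42 [ 620. -238.   40.] [ 650. -202.   60.] [ 625. -212.   49.]
bottle 60 78 77 [ 620. -245.   60.] [ 662. -203.   78.] [ 628. -213.   73.]
bottle 78 140 192 [ 621. -243.   78.] [ 660. -205.  124.] [ 637. -220.   91.]
tape 20 40 41 [606. 197.  20.] [666. 228.  39.] [615. 208.  29.]
tape 40 60 348 [607. 197.  41.] [672. 247.  60.] [638. 221.  55.]
tape 60 78 7 [621. 212.  60.] [668. 235.  62.] [647. 220.  61.]
```

```bash
python3 -m creep '0 0 0 -.116;0 0 0 -.116;0 0 0 -.116;0 0 0 -.116;0 0 0 -.116;0 0 0 -.116;0 0 0 -.116;0 0 0 -.116;0 0 0 -.116;0 0 0 -.116' 1 30
python3 -m creep '2.9 .87 0 0;2.9 .87 0 0;2.9 .87 0 0;2.9 .87 0 0;2.9 .87 0 0;2.9 .87 0 0;2.9 .87 0 0;2.9 .87 0 0;2.9 .87 0 0;2.9 .87 0 0'
python3 -m creep '2.9 .87 0 0;2.9 .87 0 0;2.9 .87 0 0;2.9 .87 0 0;2.9 .87 0 0;2.9 .87 0 0;2.9 .87 0 0;2.9 .87 0 0;2.9 .87 0 0;2.9 .87 0 0'
python3 -m creep '2.9 .87 0 0;2.9 .87 0 0;2.9 .87 0 0;2.9 .87 0 0;2.9 .87 0 0;2.9 .87 0 0;2.9 .87 0 0;2.9 .87 0 0;0 0 0 0;0 0 0 0'
python3 - <<'E'
from h import *
s=sense();print(s["tool_pos"],s["eef_rot"],s["qpos"],s["force"])
m=camera_model("wrist");print(m)
p,d=capture("wrist");cv2.imwrite("pics/w1.png",p);np.save("pics/w1.npy",d)
E
```

```text
t: 0.93
tool_pos: [249.4, -572.6, 241.6]
eef_rot: [0.705, 0.709, 0.0, -0.001]
force: [0.4, -1.0, 0.1]
opening: 1.002
finger_force: 0.0
t: 1.77
tool_pos: [336.4, -281.3, 241.9]
eef_rot: [0.707, 0.707, 0.0, -0.0]
force: [-0.5, -0.8, 0.0]
opening: 1.001
finger_force: 0.0
t: 2.6
tool_pos: [423.3, 8.6, 242.0]
eef_rot: [0.707, 0.707, -0.0, -0.0]
force: [0.3, -0.6, 0.1]
opening: 1.002
finger_force: 0.0
t: 3.43
tool_pos: [492.9, 240.0, 241.6]
eef_rot: [0.706, 0.708, -0.001, -0.0]
force: [-0.3, -0.6, 0.1]
opening: 0.998
finger_force: 0.0
[492.91958227 240.03071044 241.56515363] [ 7.06231844e-01  7.07980252e-01 -7.10258741e-04 -2.00153568e-04] [ 3.35373515e-01  1.42274936e-01 -1.94624282e-01  1.23535000e+00
 -2.59252925e-04  1.90369741e+00] [-0.30946821 -0.63977247  0.11217775]
{'fx': 317.06401942012207, 'fy': 317.06401942012207, 'cx': 280.8490323644915, 'cy': 207.91196290158038, 'R': array([[ 9.99997284e-01,  1.73282186e-03, -1.55853020e-03],
       [ 2.10975595e-03, -9.57193004e-01,  2.89442745e-01],
       [-9.90261488e-04, -2.89445247e-01, -9.57194060e-01]]), 't': array([-492.94794499,  192.42291198,  448.88271212])}
```

View pics/w1.png

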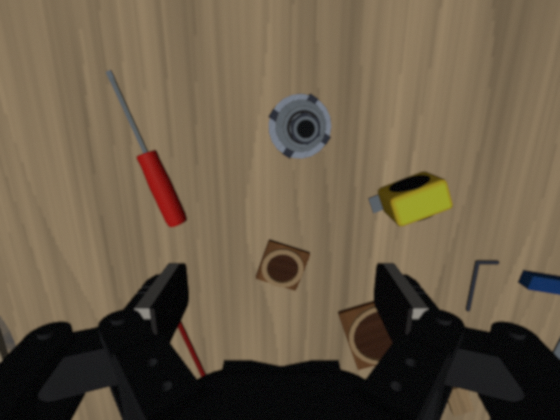

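The wrist view shows the stack ahead at (300,127) with the dark nut at (305,127), the nut seat at (283,268) and the tape at (415,198), clear of the stack. I'll zoom in on the nut to get its yaw.

```bash
python3 - <<'E'
from h import *
p=cv2.imread("pics/w1.png")
c=cv2.resize(p[90:165,262:338],None,fx=7,fy=7,interpolation=cv2.INTER_CUBIC);cv2.imwrite("pics/w1c.png",np.clip(c.astype(float)*1.7,0,255))
E
```

```text
[ WARN:0@0.292] global loadsave.cpp:1063 imwrite_ Unsupported depth image for selected encoder is fallbacked to CV_8U.
```

View pics/w1c.png

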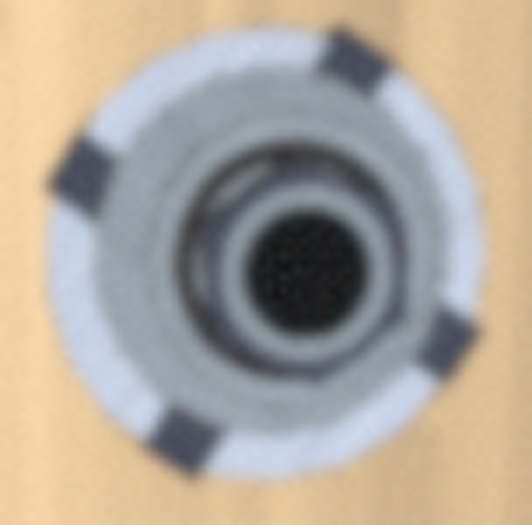

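The nut's hole centre is at (305,128.6) and one pair of flats runs nearly vertical in the image, so the current yaw roughly suits it. I'll get closer to check.

```bash
python3 -m creep '.5 .31 1.5 0;.5 .31 1.5 0;.5 .31 1.5 0;.5 .31 1.5 0;.5 .31 1.5 0;.5 .3 1.6 0;0 0 0 0;0 0 0 0;0 0 0 0;0 0 0 0' 
python3 - <<'E'
from h import *
s=sense();print(s["tool_pos"],s["eef_rot"])
m=camera_model("wrist");p,d=capture("wrist");cv2.imwrite("pics/w2.png",p);np.save("pics/w2.npy",d)
import json;json.dump({k:np.array(v).tolist() for k,v in m.items()},open("pics/w2.json","w"))
W=world(m,d);k=W[...,2]>86;P=W[k];print(k.sum(),np.median(P,0),P.min(0),P.max(0))
v,u=np.nonzero(k&(W[...,2]<100));b=k.astype(np.uint8);print(u.min(),u.max(),v.min(),v.max())
u0,v0=int(np.median(u)),int(np.median(v));print(u0,v0)
c=cv2.resize(p[v0-50:v0+50,u0-65:u0+65],None,fx=6,fy=6,interpolation=cv2.INTER_CUBIC);cv2.imwrite("pics/w2c.png",cv2.convertScaleAbs(c,alpha=1.6))
E
```

```text
t: 4.32
tool_pos: [512.3, 268.5, 152.7]
eef_rot: [0.707, 0.707, 0.001, 0.0]
force: [-0.0, 0.7, 0.5]
opening: 1.0
finger_force: 0.0
[512.25948492 268.54736847 152.66564795] [7.07407858e-01 7.06805006e-01 7.87920450e-04 4.29649617e-04]
48937 [512.17208564 280.95633611 216.76864293] [437.09741854 256.58851135  86.038222  ] [586.91244787 315.42017093 240.70992274]
263 303 160 204
283 182
```

View pics/w2c.png

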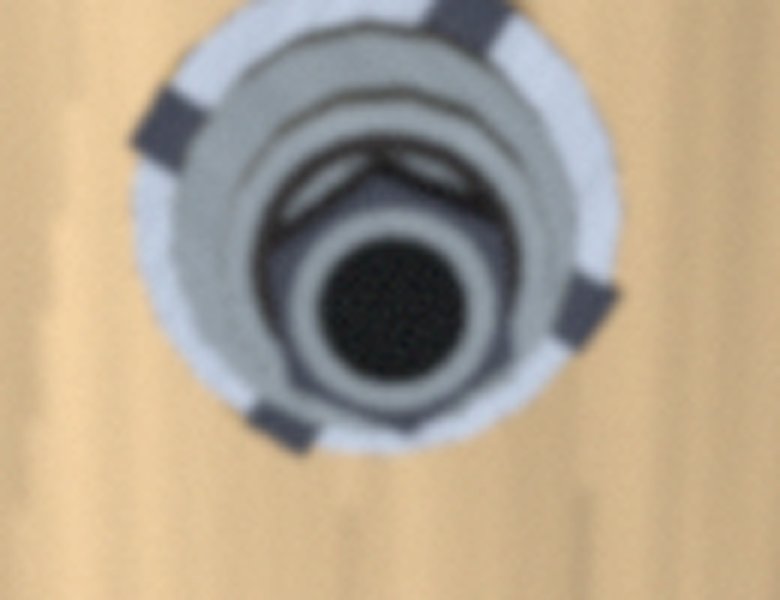

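The closer view shows the hexagon with corners (377,168), (500,225), (512,350), (405,428), (290,385) and (270,250) in the crop. It is turned a few degrees from the tool.

```bash
python3 - <<'E'
from h import *
import json
m=json.load(open("pics/w2.json"))
q=np.array([(377,168),(500,225),(512,350),(405,428),(290,385),(270,250)])/6+[283-65,182-50]-.4
P=ray(m,q,92)[:,:2];c=P.mean(0);print(c,np.linalg.norm(P-c,axis=1))
a=np.unwrap(np.angle((P-c)@[1,1j])*6)/6;print(np.degrees(np.angle((P-c)@[1,1j])))
print(np.degrees(np.angle(np.exp(6j*np.angle((P-c)@[1,1j])).mean()))/6)
h=np.array([[393,305]])/6+[218,132]-.4;print("hole",ray(m,h,92))
p=cv2.imread("pics/w2.png");g=p.max(2);b=((g<45)&(g>0)).astype(np.uint8)
W=np.load("pics/w2.npy");print(fitc(ray(m,max(cv2.findContours(b[160:210,258:310],0,1)[0],key=cv2.contourArea)[:,0]+[258,160],92)[:,:2]))
E
```

```text
[513.67649414 302.16418332] [13.91560889 13.58005963 13.42576271 13.53375183 13.82294949 13.65423225]
[  96.40376673   36.14014034  -22.18211933  -84.32077387 -140.57925219
  156.35553403]
-23.034188234834733
hole [[513.74748376 301.88327987  92.        ]]
(array([513.66953546, 301.3652637 ]), np.float64(7.035600401678995))
```

```bash
python3 -m creep '1.1 .05 0 0;1.1 .05 0 0;1.1 .04 0 0;0 0 0 -.12;0 0 1.5 0;0 0 1.5 0;0 0 1.5 0;0 0 1.2 0;0 0 0.4 0;0 0 0 0' 
python3 -m creep '0 0 0 0;0 0 0 0;0 0 0 0;0 0 0 0;0 0 0 0;0 0 0 0;0 0 0 0;0 0 0 0;0 0 0 0;0 0 0 0' -1 30
```

```text
t: 5.2
tool_pos: [512.0, 302.2, 88.9]
eef_rot: [0.663, 0.748, -0.001, -0.001]
force: [0.3, 0.3, -0.0]
opening: 1.002
finger_force: 0.0
t: 6.03
tool_pos: [513.7, 302.2, 91.1]
eef_rot: [0.663, 0.748, 0.001, 0.0]
force: [-1.3, -0.5, 5.3]
opening: 0.269
finger_force: 31.3
```

```bash
python3 -m creep '0 0 -.5 0;0 0 -1 0;0 0 -1.5 0;0 0 -1.5 0;0 0 0 .12;0 0 0 0;0 0 0 0;0 0 0 0;0 0 0 0;0 0 0 0' 
python3 - <<'E'
from h import *
s=sense();print(s["tool_pos"],s["eef_rot"],s["force"],tool(s,np.array([494.95,127.7,88])-s["tool_pos"]))
p,d=capture("wrist");cv2.imwrite("pics/w3.png",p);np.save("pics/w3.npy",d)
E
```

```text
t: 6.87
tool_pos: [512.5, 301.8, 134.6]
eef_rot: [0.707, 0.707, -0.001, -0.0]
force: [0.1, -1.6, -0.1]
opening: 0.27
finger_force: 30.7
[512.52430176 301.76450553 134.62901539] [ 7.06753138e-01  7.07459866e-01 -6.85350805e-04 -2.63940418e-04] [ 0.054771   -1.62497947 -0.10336588] [-17.40190578  -1.76855654   4.67564063]
```

View pics/w3.png

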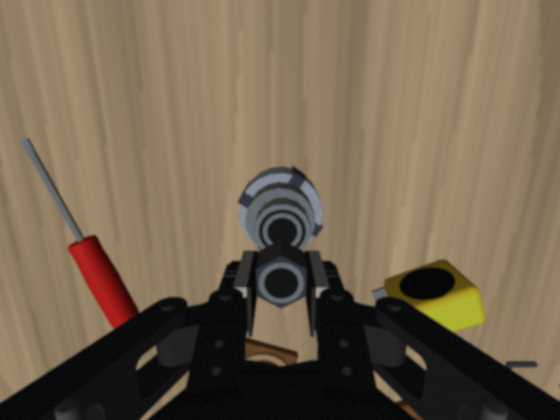

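The nut is held squarely between the pads at (282,280), and the rest of the stack is undisturbed at (282,210).

```bash
python3 -m creep '-1.9 -.2 0 0;-2 -.2 0 0;-2 -.2 0 0;-2 -.2 0 0;-2 -.2 0 0;-2 -.2 0 0;-2 -.2 0 0;-2 -.2 0 0;-1.5 -.17 0 0;0 0 0 0' 
python3 -m creep '0 0 1.5 0;0 0 1.5 0;0 0 1.5 0;0 0 1.5 0;0 0 1 0;0 0 1 0;0 0 .5 0;0 0 0 0;0 0 0 0;0 0 0 0'
python3 - <<'E'
from h import *
s=sense();print(s["tool_pos"],s["eef_rot"],s["force"])
p,d=capture("wrist");cv2.imwrite("pics/w4.png",p)
E
```

```text
t: 7.75
tool_pos: [494.6, 125.8, 135.0]
eef_rot: [0.708, 0.706, -0.001, -0.0]
force: [-1.1, -0.1, -0.6]
opening: 0.271
finger_force: 30.7
t: 8.58
tool_pos: [496.2, 128.2, 51.0]
eef_rot: [0.707, 0.707, 0.001, 0.0]
force: [-0.3, 0.3, -0.3]
opening: 0.267
finger_force: 30.7
[496.1634183  128.18245983  50.99875662] [7.07063240e-01 7.07149955e-01 5.82315356e-04 4.20492923e-04] [-0.31556881  0.32977663 -0.31164547]
```

View pics/w4.png

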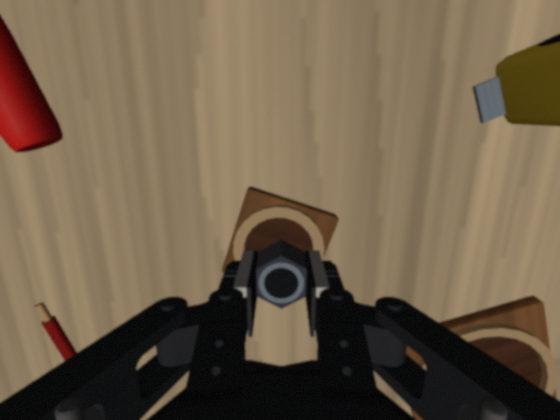

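The nut at (282,282) is centred over its well's rim (238–324, centre about 281).

```bash
python3 -m creep '0 0 .6 0;0 0 .5 0;0 0 .4 0;0 0 .3 0;0 0 .2 0;0 0 .1 0;0 0 .1 0;0 0 0 0;0 0 0 0;0 0 0 0'
python3 -c "
from workcell import *
s=sense();print(s['tool_pos'],s['force'])"
```

```text
t: 9.47
tool_pos: [494.9, 127.9, 29.1]
eef_rot: [0.707, 0.707, -0.0, -0.0]
force: [-2.9, -1.3, 7.1]
opening: 0.272
finger_force: 31.5
[494.87118524 127.90992541  29.08911384] [-2.90268215 -1.32668899  7.07883465]
```

Contact at 7 N, so the nut is on the floor. I'll release it and rise.

```bash
python3 -m creep '0 0 0 0;0 0 0 0;0 0 0 0;0 0 0 0;0 0 0 0;0 0 0 0;0 0 0 0;0 0 0 0;0 0 0 0;0 0 0 0' 0.2
python3 -m creep '0 0 -1 0;0 0 -2 0;0 0 -2.5 0;0 0 -2.5 0;0 0 -2.5 0;1 .1 0 0;2 .2 0 0;2 .2 0 0;2 .2 0 0;2 .2 0 0' 1
python3 -m creep '2 .3 0 0;1.5 .3 0 0;1.5 .4 0 0;0 0 0 0;0 0 0 0;0 0 0 0;0 0 0 0;0 0 0 0;0 0 0 0;0 0 0 0'
cat >> h.py <<'E'
import json
def look(f,z=None,box=None,sc=1,n="wrist"):
    s=sense();m=camera_model(n);p,d=capture(n);cv2.imwrite(f"pics/{f}.png",p);np.save(f"pics/{f}.npy",d)
    json.dump({k:np.array(v).tolist() for k,v in m.items()},open(f"pics/{f}.json","w"))
    print(s["tool_pos"],s["eef_rot"],s["force"],s["opening"]);return s,m,p,world(m,d)
def disc(W,x,y,z,r):  # bright-free: centre of a flat face at height z near (x,y)
    k=(abs(W[...,2]-z)<4)&(np.hypot(W[...,0]-x,W[...,1]-y)<r+6)
    c=max(cv2.findContours(k.astype(np.uint8),0,1)[0],key=cv2.contourArea)[:,0]
    h=cv2.convexHull(c)[:,0];return h,k
E
python3 - <<'E'
from h import *
s,m,p,W=look("w5")
h,k=disc(W,513.7,302,72,19);print(k.sum(),fitc(ray(m,h,72)[:,:2]))
t,mt,pt,Wt=look("t5",n="top")
k=(np.hypot(Wt[...,0]-495,Wt[...,1]-128)<9);print("nut top z",np.nanmedian(Wt[k],0))
h,k=disc(Wt,513.7,302,72,19);print(k.sum(),fitc(ray(mt,h,72)[:,:2]))
E
```

```text
t: 10.3
tool_pos: [495.4, 128.0, 28.3]
eef_rot: [0.707, 0.707, -0.0, 0.0]
force: [-0.3, 0.2, -0.1]
opening: 0.597
finger_force: 0.0
t: 11.13
tool_pos: [504.3, 219.0, 133.7]
eef_rot: [0.707, 0.707, 0.0, 0.0]
force: [0.6, -1.0, -0.5]
opening: 0.999
finger_force: 0.0
t: 11.97
tool_pos: [514.3, 267.5, 133.3]
eef_rot: [0.707, 0.707, -0.0, -0.0]
force: [-0.4, -0.7, -0.5]
opening: 1.0
finger_force: 0.0
[514.34720362 267.46211963 133.34406685] [ 7.07396928e-01  7.06816513e-01 -5.85010472e-05 -2.65113963e-06] [-0.3796457  -0.71096766 -0.50093006] 0.9998582728052959
2805 (array([512.92881222, 302.53465415]), np.float64(18.65819633635152))
[514.38485559 267.58788151 133.36631671] [ 7.07328601e-01  7.06884892e-01 -1.16023773e-06  3.39919919e-06] [-0.50848089 -0.77501019  0.54015934] 1.0038175446055908
nut top z [495.53086134 127.39767087  30.61583113]
3 (array([251.60804747, 146.78828595]), np.float64(291.29651635846835))
```

View pics/w5.png

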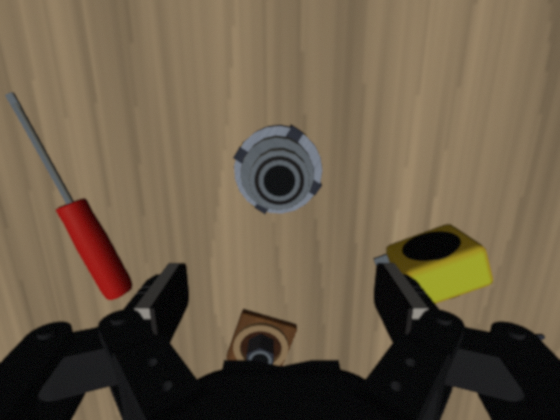

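The nut sits in its seat at (261,357) with its top at 30.6 mm, as it should. The bearing's ring is exposed on the stack at (279,181).

```bash
python3 -m creep '1.2 -.05 0 0;1.2 -.05 0 0;1.1 -.04 0 0;0 0 1.5 0;0 0 1.5 0;0 0 1.5 0;0 0 1.2 0;0 0 .5 0;0 0 0 0;0 0 0 0' 
python3 -m creep '0 0 0 0;0 0 0 0;0 0 0 0;0 0 0 0;0 0 0 0;0 0 0 0;0 0 0 0;0 0 0 0;0 0 0 0;0 0 0 0' -1 30
python3 -m creep '0 0 -.5 0;0 0 -1 0;0 0 -1.5 0;0 0 -1.5 0;0 0 -1.5 0;0 0 0 0;0 0 0 0;0 0 0 0;0 0 0 0;0 0 0 0' 
python3 - <<'E'
from h import *
s,m,p,W=look("w6")
print(tool(s,np.array([515.3,-362.8,26])-s["tool_pos"]))
E
```

```text
t: 12.9
tool_pos: [513.0, 303.4, 71.3]
eef_rot: [0.707, 0.707, -0.0, -0.0]
force: [0.5, -0.1, 0.6]
opening: 1.002
finger_force: 0.0
t: 13.73
tool_pos: [513.5, 303.2, 72.2]
eef_rot: [0.707, 0.707, 0.001, 0.0]
force: [-1.4, 0.3, 5.9]
opening: 0.411
finger_force: 29.9
t: 14.57
tool_pos: [512.1, 302.6, 130.0]
eef_rot: [0.707, 0.707, -0.001, -0.0]
force: [-0.1, -0.2, -1.3]
opening: 0.412
finger_force: 30.1
[512.0607001  302.56533975 129.99332354] [ 7.07121907e-01  7.07090605e-01 -1.14135730e-03 -4.25877641e-04] [-0.14529548 -0.16587491 -1.29076479] 0.4123270582109861
[-66.5259629    0.34999807  10.4659046 ]
```

View pics/w6.png

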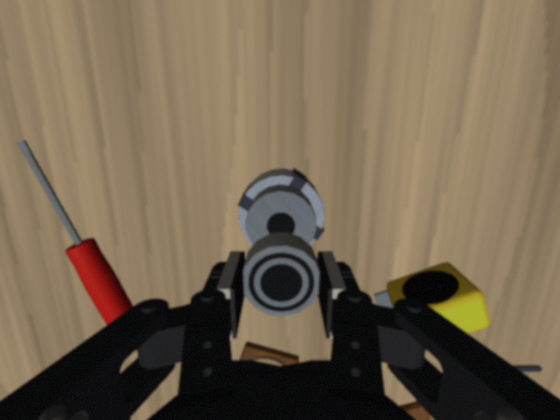

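The bearing is held squarely at (281,280), and the collar and cutter head are undisturbed behind it. I'll carry it to the bearing seat.

```bash
python3 -m creep '-2 .02 0 0;-3 .02 0 0;-3.5 .02 0 0;-3.5 .02 0 0;-3.5 .02 0 0;-3.5 .02 0 0;-3.5 .02 0 0;-3.5 .02 0 0;-3.5 .02 0 0;-3.5 .02 0 0' 
python3 -m creep '-3.5 .02 0 0;-3.5 .02 0 0;-3.5 .02 0 0;-3.5 .02 0 0;-3.5 .02 0 0;-3.5 .02 0 0;-3.5 .02 0 0;-3.5 .02 0 0;-3 0 0 0;-2 0 0 0' 
python3 -m creep '0 0 1.5 0;0 0 1.5 0;0 0 1.5 0;0 0 1.5 0;0 0 1 0;0 0 .5 0;0 0 0 0;0 0 0 0;0 0 0 0;0 0 0 0' 
python3 - <<'E'
from h import *
s,m,p,W=look("w7")
print(tool(s,np.array([515.3,-362.8,26])-s["tool_pos"]))
E
```

```text
t: 15.45
tool_pos: [514.4, -28.6, 130.9]
eef_rot: [0.707, 0.707, -0.0, -0.0]
force: [0.9, 0.6, -1.0]
opening: 0.416
finger_force: 30.1
t: 16.28
tool_pos: [516.3, -360.2, 130.7]
eef_rot: [0.708, 0.706, -0.0, 0.0]
force: [0.7, -0.2, -1.1]
opening: 0.41
finger_force: 30.1
t: 17.12
tool_pos: [517.4, -357.6, 57.5]
eef_rot: [0.707, 0.707, 0.0, 0.001]
force: [-0.4, 0.3, -1.2]
opening: 0.407
finger_force: 30.1
[ 517.37140516 -357.59770733   57.46868937] [7.07065246e-01 7.07147495e-01 7.55075259e-05 1.07357457e-03] [-0.41184408  0.28715307 -1.24797362] 0.4067246271792781
[-0.51576285 -0.2123149   3.14725926]
```

View pics/w7.png

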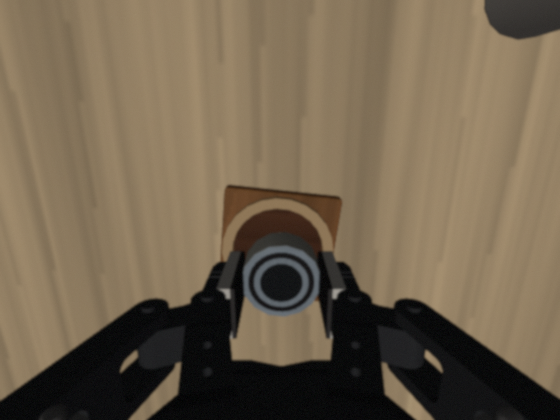

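The bearing at (281,280) is about 2 mm right of the rim's centre (222–335). I'll correct that and lower.

```bash
python3 -m creep '-.25 -.1 0 0;-.25 -.1 0 0;0 0 .8 0;0 0 .7 0;0 0 .5 0;0 0 .4 0;0 0 .3 0;0 0 .2 0;0 0 0 0;0 0 0 0'
python3 -c "
from workcell import *
s=sense();print(s['tool_pos'],s['force'])"
```

```text
t: 18.0
tool_pos: [513.9, -361.4, 28.2]
eef_rot: [0.707, 0.707, -0.0, -0.001]
force: [-4.0, 2.4, 7.1]
opening: 0.411
finger_force: 30.8
[ 513.93530768 -361.40902203   28.19243143] [-4.01109987  2.3757193   7.13892137]
```

```bash
python3 -m creep '0 0 0 0;0 0 0 0;0 0 0 0;0 0 0 0;0 0 0 0;0 0 0 0;0 0 0 0;0 0 0 0;0 0 0 0;0 0 0 0' 0.3
python3 -m creep '0 0 -1 0;0 0 -2 0;0 0 -2.5 0;0 0 -2.5 0;0 0 -2 0;2 0 0 0;3 0 0 0;3.5 0 0 0;3.5 0 0 0;3.5 0 0 0' 1
python3 -m creep '3.5 0 0 0;3.5 0 0 0;3.5 0 0 0;3.5 0 0 0;3.5 0 0 0;3.5 0 0 0;3.5 0 0 0;3.5 0 0 0;3.5 0 0 0;3.5 0 0 0'
python3 -m creep '3.5 0 0 0;3 0 0 0;3 0 0 0;2 0 0 0;0 0 0 0;0 0 0 0;0 0 0 0;0 0 0 0;0 0 0 0;0 0 0 0'
python3 - <<'E'
from h import *
s,m,p,W=look("w8")
h,k=disc(W,513,302,54,25);c=fitc(ray(m,h,54)[:,:2]);print(k.sum(),c)
t,mt,pt,Wt=look("t8",n="top")
k=(np.hypot(Wt[...,0]-515,Wt[...,1]+362)<12);print("bearing top",np.nanmedian(Wt[k],0))
k=(abs(Wt[...,2]-28)<4)&(np.hypot(Wt[...,0]-515,Wt[...,1]+362)<30);print(Wt[k].min(0),Wt[k].max(0))
print(tool(s,np.r_[c[0],52]-s["tool_pos"]))
E
```

```text
t: 18.83
tool_pos: [514.6, -362.0, 27.3]
eef_rot: [0.707, 0.707, 0.0, 0.0]
force: [0.2, 0.2, -0.1]
opening: 0.649
finger_force: 0.0
t: 19.67
tool_pos: [514.6, -205.9, 128.3]
eef_rot: [0.707, 0.707, 0.0, 0.001]
force: [0.7, 0.2, 0.2]
opening: 0.998
finger_force: 0.0
t: 20.5
tool_pos: [514.5, 144.8, 128.4]
eef_rot: [0.707, 0.707, 0.001, 0.0]
force: [0.3, -0.2, 0.0]
opening: 0.997
finger_force: 0.0
t: 21.33
tool_pos: [514.6, 257.0, 127.4]
eef_rot: [0.708, 0.707, -0.0, 0.0]
force: [-1.0, 0.3, 0.6]
opening: 1.0
finger_force: 0.0
[514.62100556 256.98539474 127.37466854] [ 7.07648555e-01  7.06564582e-01 -1.18953851e-04  6.57044931e-06] [-1.03369453  0.30242273  0.63404559] 1.0001732961788496
4557 (array([511.43576955, 302.38529793]), np.float64(24.630050661510765))
[514.65729678 257.15666834 127.38283092] [ 7.07558426e-01  7.06654845e-01 -6.18868979e-05 -3.11907025e-06] [0.61942439 0.13010109 0.25045508] 0.998883286932386
bearing top [ 515.24651071 -361.23081439   27.81588675]
[ 494.85713879 -381.97138496   24.23726824] [ 531.221752   -344.6933653    31.94593822]
[ 4.54083559 -0.32428602  7.53671193]
```

```bash
python3 -m creep '1.5 -.1 0 0;1.5 -.1 0 0;1.5 -.1 0 0;0 0 2 0;0 0 2 0;0 0 2 0;0 0 1 0;0 0 .7 0;0 0 0 0;0 0 0 0' 
python3 -m creep '0 0 0 0;0 0 0 0;0 0 0 0;0 0 0 0;0 0 0 0;0 0 0 0;0 0 0 0;0 0 0 0;0 0 0 0;0 0 0 0' -1 45
python3 -m creep '0 0 -.5 0;0 0 -1 0;0 0 -1.5 0;0 0 -1.5 0;0 0 -1.5 0;0 0 -1.5 0;0 0 0 0;0 0 0 0;0 0 0 0;0 0 0 0' 
python3 - <<'E'
from h import *
s,m,p,W=look("w9")
print(tool(s,np.array([481.3,-117.8,28])-s["tool_pos"]))
E
```

```text
t: 22.27
tool_pos: [511.8, 303.6, 50.6]
eef_rot: [0.707, 0.707, 0.0, 0.0]
force: [0.0, 0.8, -0.1]
opening: 1.003
finger_force: 0.0
t: 23.1
tool_pos: [512.6, 303.4, 51.8]
eef_rot: [0.707, 0.707, 0.001, 0.0]
force: [-1.4, 0.2, 5.8]
opening: 0.547
finger_force: 46.4
t: 23.93
tool_pos: [510.5, 302.5, 123.9]
eef_rot: [0.707, 0.707, -0.001, -0.0]
force: [-0.3, -0.0, -3.1]
opening: 0.546
finger_force: 46.7
[510.46883854 302.45511438 123.9291547 ] [ 7.07125436e-01  7.07086851e-01 -1.26272442e-03 -4.56352927e-04] [-0.3099067  -0.00849933 -3.0728103 ] 0.546364644386287
[-42.01469897  -2.89120228   9.64789461]
```

View pics/w9.png

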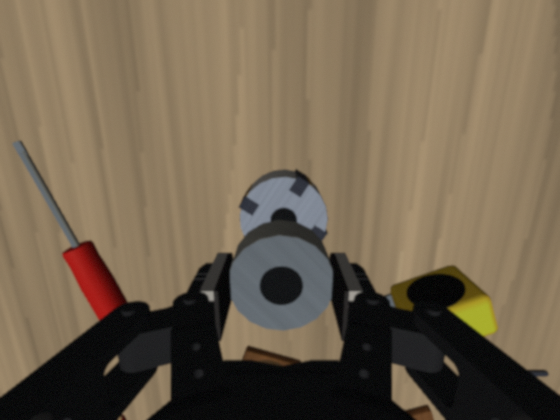

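The collar is held at (281,287) and the cutter head stands behind it. I'll carry it to its seat.

```bash
python3 -m creep '-2 -.15 0 0;-3 -.2 0 0;-3 -.2 0 0;-3 -.2 0 0;-3 -.2 0 0;-3 -.2 0 0;-3 -.2 0 0;-3 -.2 0 0;-3 -.2 0 0;-3 -.2 0 0' 
python3 -m creep '-3 -.2 0 0;-3 -.2 0 0;-3 -.2 0 0;-2 -.2 0 0;-2 -.2 0 0;0 0 1.5 0;0 0 1.5 0;0 0 1.5 0;0 0 1 0;0 0 .5 0' 
python3 -m creep '0 0 0 0;0 0 0 0;0 0 0 0;0 0 0 0;0 0 0 0;0 0 0 0;0 0 0 0;0 0 0 0;0 0 0 0;0 0 0 0' 
python3 - <<'E'
from h import *
s,m,p,W=look("w10")
print(tool(s,np.array([481.3,-117.8,29])-s["tool_pos"]))
E
```

```text
t: 24.82
tool_pos: [491.0, 11.7, 124.5]
eef_rot: [0.707, 0.707, -0.0, -0.001]
force: [-0.4, 0.0, -1.6]
opening: 0.545
finger_force: 46.6
t: 25.65
tool_pos: [480.3, -116.4, 63.1]
eef_rot: [0.707, 0.707, -0.001, -0.002]
force: [-0.3, -0.3, -1.9]
opening: 0.548
finger_force: 46.7
t: 26.48
tool_pos: [482.1, -117.0, 65.3]
eef_rot: [0.707, 0.707, 0.0, 0.0]
force: [-0.7, -0.7, -2.0]
opening: 0.546
finger_force: 46.7
[ 482.05194907 -117.00167523   65.34351242] [7.07125663e-01 7.07087899e-01 3.77620427e-06 4.55392900e-07] [-0.69480708 -0.6569095  -1.97581105] 0.5457700583867573
[-0.07985356 -0.07521239  3.63435042]
```

View pics/w10.png

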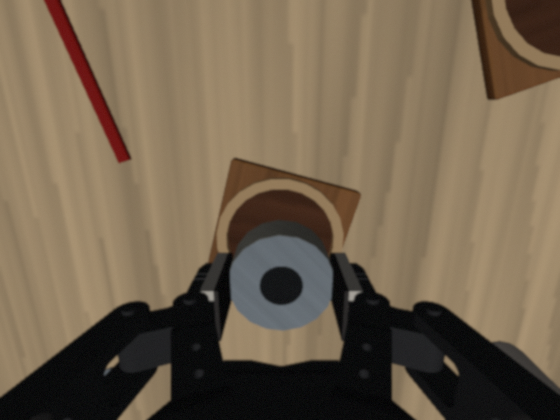

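The collar at (281,287) is centred on its rim (217–344). Lowering.

```bash
python3 -m creep '-.08 -.08 .8 0;0 0 .8 0;0 0 .7 0;0 0 .5 0;0 0 .4 0;0 0 .3 0;0 0 .2 0;0 0 0 0;0 0 0 0;0 0 0 0'
python3 -c "
from workcell import *
s=sense();print(s['tool_pos'],s['force'])"
```

```text
t: 27.37
tool_pos: [480.7, -117.6, 29.8]
eef_rot: [0.707, 0.707, -0.0, -0.001]
force: [-6.5, 2.0, 13.6]
opening: 0.548
finger_force: 48.1
[ 480.65483423 -117.58476674   29.75827778] [-6.53973475  2.0305318  13.61127147]
```

```bash
python3 -m creep '0 0 0 0;0 0 0 0;0 0 0 0;0 0 0 0;0 0 0 0;0 0 0 0;0 0 0 0;0 0 0 0;0 0 0 0;0 0 0 0' 0.6
python3 -m creep '0 0 -1 0;0 0 -2 0;0 0 -2.5 0;0 0 -2.5 0;0 0 -2 0;2 .2 0 0;3 .2 0 0;3.5 .2 0 0;3.5 .2 0 0;3.5 .2 0 0' 1
python3 -m creep '3.5 .3 0 0;3.5 .3 0 0;3.5 .3 0 0;3.5 .3 0 0;3.5 .3 0 0;2.5 .2 0 0;1.5 .2 0 0;0 0 0 0;0 0 0 0;0 0 0 0'
python3 - <<'E'
from h import *
s,m,p,W=look("w11")
h,k=disc(W,512,302,32,33);c=fitc(ray(m,h,32)[:,:2]);print(k.sum(),c)
t,mt,pt,Wt=look("t11",n="top")
k=(abs(Wt[...,2]-32)<4)&(np.hypot(Wt[...,0]-481,Wt[...,1]+118)<35);print("collar",k.sum(),Wt[k].min(0),Wt[k].max(0),np.median(Wt[k],0))
print(tool(s,np.r_[c[0],25]-s["tool_pos"]))
E
```

```text
t: 28.2
tool_pos: [481.3, -117.8, 28.3]
eef_rot: [0.707, 0.707, 0.0, -0.0]
force: [-1.0, -0.2, -0.2]
opening: 0.8
finger_force: 0.0
t: 29.03
tool_pos: [491.4, 38.5, 129.4]
eef_rot: [0.707, 0.707, 0.0, 0.0]
force: [1.4, -0.6, -0.4]
opening: 0.997
finger_force: 0.0
t: 29.87
tool_pos: [510.0, 251.1, 128.4]
eef_rot: [0.707, 0.707, -0.001, 0.0]
force: [-0.2, 0.2, -0.0]
opening: 1.001
finger_force: 0.0
[509.99521396 251.09136468 128.36552544] [ 7.07385820e-01  7.06827405e-01 -5.54127932e-04  1.23166386e-04] [-0.1519719   0.15333068 -0.04266803] 1.0010426681598308
6784 (array([511.59305119, 300.69825817]), np.float64(33.05279281797438))
[510.01652866 250.83574046 128.30044683] [ 7.07617942e-01  7.06595072e-01 -5.02237418e-04  3.24197872e-05] [-0.67357227 -0.27027907 -0.43146142] 1.0013579815351235
collar 282 [ 456.82693413 -143.5489468    28.01246654] [502.75181657 -95.03034121  35.97394312] [ 479.72449747 -118.3844986    31.76942935]
[ 4.9707149   0.16216058 10.33169809]
```

```bash
python3 -m creep '1.6 .05 0 0;1.7 .05 0 0;1.65 .05 0 0;0 0 0 -.11;0 0 0 -.11;0 0 0 -.11;0 0 2 0;0 0 2 0;0 0 2 0;0 0 0 0' 
python3 - <<'E'
from h import *
s,m,p,W=look("w12")
print(tool(s,np.array([511.6,300.7,21])-s["tool_pos"]))
E
python3 -m creep '0 0 1 0;0 0 1 0;0 0 1 0;0 0 .8 0;0 0 .5 0;0 0 .4 0;0 0 0 0;0 0 0 0;0 0 0 0;0 0 0 0'
```

```text
t: 30.8
tool_pos: [508.6, 298.8, 64.4]
eef_rot: [0.582, 0.813, -0.004, -0.002]
force: [-0.3, -0.6, -0.6]
opening: 1.005
finger_force: 0.0
[508.630661   298.83186037  64.37116231] [ 0.58213637  0.81308096 -0.00358093 -0.00194178] [-0.33317661 -0.57269697 -0.61342903] 1.004933838627994
[0.08555664 0.37634183 4.3341312 ]
t: 31.68
tool_pos: [512.3, 302.0, 21.9]
eef_rot: [0.581, 0.814, 0.001, 0.0]
force: [-0.5, 0.7, 1.1]
opening: 0.999
finger_force: 0.0
```

```bash
python3 -m creep '0 0 0 0;0 0 0 0;0 0 0 0;0 0 0 0;0 0 0 0;0 0 0 0;0 0 0 0;0 0 0 0;0 0 0 0;0 0 0 0' -1 45
python3 -m creep '0 0 -.5 0;0 0 -1 0;0 0 -1.5 0;0 0 -2 0;0 0 -2 0;0 0 -2 0;0 0 0 .11;0 0 0 .11;0 0 0 .11;0 0 0 0' 
python3 - <<'E'
from h import *
s,m,p,W=look("w13")
print(tool(s,np.array([632.2,27.5,31])-s["tool_pos"]))
E
```

```text
t: 32.52
tool_pos: [512.2, 301.9, 22.1]
eef_rot: [0.581, 0.814, 0.0, 0.0]
force: [-0.9, -1.2, 5.9]
opening: 0.737
finger_force: 50.3
t: 33.35
tool_pos: [511.4, 301.5, 111.5]
eef_rot: [0.708, 0.706, -0.0, -0.0]
force: [0.4, -0.6, -2.7]
opening: 0.738
finger_force: 50.1
[511.3588933  301.48611734 111.47676146] [ 7.07752327e-01  7.06460596e-01 -2.50930807e-04 -8.01268183e-05] [ 0.44351839 -0.61300937 -2.71966163] 0.738396243525695
[-27.37454348  12.13790807   8.04862126]
```

View pics/w13.png

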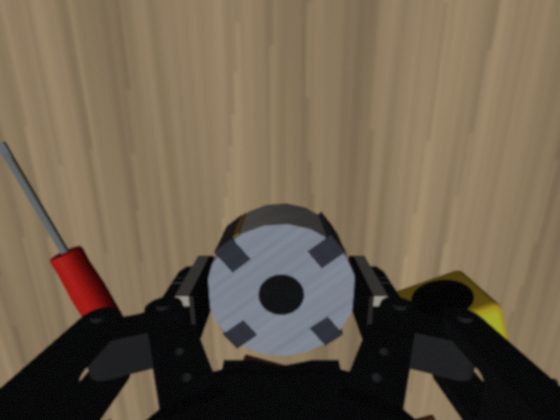

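The cutter head is held flat at (281,295). I'll carry it to its seat.

```bash
python3 -m creep '-1.8 .7 0 0;-2.4 1 0 0;-2.4 1 0 0;-2.4 1 0 0;-2.4 1 0 0;-2.4 1 0 0;-2.4 1.1 0 0;-2.4 1.1 0 0;-2.4 1.1 0 0;-2.4 1.1 0 0' 
python3 -m creep '-2.2 1.1 0 0;-1.7 .9 0 0;0 0 0 0;0 0 1.5 0;0 0 1.5 0;0 0 1 0;0 0 .5 0;0 0 0 0;0 0 0 0;0 0 0 0' 
python3 - <<'E'
from h import *
s,m,p,W=look("w14")
print(tool(s,np.array([632.2,27.5,31])-s["tool_pos"]))
E
```

```text
t: 34.23
tool_pos: [612.8, 66.5, 111.1]
eef_rot: [0.706, 0.708, -0.0, -0.0]
force: [0.2, -0.8, -2.1]
opening: 0.739
finger_force: 50.1
t: 35.07
tool_pos: [633.4, 29.0, 67.1]
eef_rot: [0.707, 0.707, 0.0, 0.0]
force: [0.7, 0.1, -3.0]
opening: 0.736
finger_force: 50.3
[633.37018883  28.96100603  67.07862881] [7.06829631e-01 7.07383539e-01 4.47788036e-04 4.48727672e-04] [ 0.70590443  0.07941927 -2.96479787] 0.7357102047022563
[-0.14600231 -0.12170748  3.60771174]
```

View pics/w14.png

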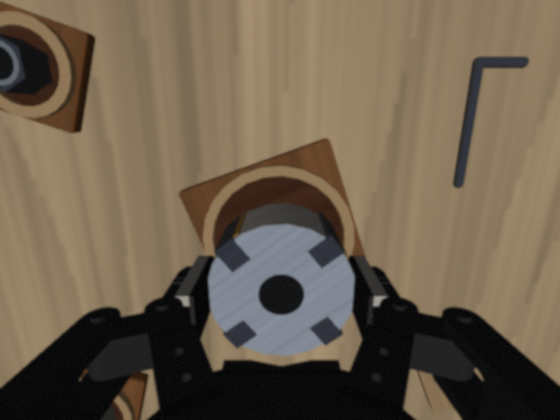

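The cutter head (281,295) is centred on its rim (204–355). Lowering.

```bash
python3 -m creep '-.14 -.12 .8 0;0 0 .8 0;0 0 .7 0;0 0 .5 0;0 0 .3 0;0 0 .2 0;0 0 .1 0;0 0 .1 0;0 0 0 0;0 0 0 0'
python3 -c "
from workcell import *
s=sense();print(s['tool_pos'],s['force'])"
```

```text
t: 35.95
tool_pos: [631.3, 27.3, 32.2]
eef_rot: [0.707, 0.707, -0.0, -0.0]
force: [-5.0, -0.3, 4.7]
opening: 0.747
finger_force: 50.9
[631.25491084  27.28847085  32.18803683] [-5.01053255 -0.28579499  4.68453953]
```

```bash
python3 -m creep '0 0 0 0;0 0 0 0;0 0 0 0;0 0 0 0;0 0 0 0;0 0 0 0;0 0 0 0;0 0 0 0;0 0 0 0;0 0 0 0' 1
python3 -m creep '0 0 -.5 0;0 0 -1 0;0 0 -2 0;0 0 -2 0;0 0 -2 0;0 0 -2 0;0 0 -2 0;-3 -1 0 0;-3 -1 0 0;-3 -1 0 0' 
python3 -m creep '-3 -1 0 0;-3 -1 0 0;-3 -1 0 0;-3 -1 0 0;-3 -1 0 0;-3 -1 0 0;-3 -1 0 0;0 0 0 0;0 0 0 0;0 0 0 0'
python3 - <<'E'
from h import *
t,m,p,W=look("t14",n="top")
for n,x,y,z,r in(("nut",495,128,30,22),("bearing",515.3,-362.8,28,28),("collar",481.3,-117.8,32,34),("cutter",632.2,27.5,42,42),("bottle",641,-223,100,35),("tape",639,221,55,40)):
    k=(abs(W[...,2]-z)<(5 if z<50 else 22))&(np.hypot(W[...,0]-x,W[...,1]-y)<r);w=W[k]
    print(n,(w.min(0)/2+w.max(0)/2).round(1)[:2],np.median(w,0).round(1),w[:,2].min().round(1))
c=p[130:270,130:470];cv2.imwrite("pics/t14c.png",cv2.resize(c,None,fx=2.3,fy=2.3))
E
```

```text
t: 36.78
tool_pos: [631.6, 27.3, 31.3]
eef_rot: [0.707, 0.707, -0.0, -0.0]
force: [0.2, -0.0, -0.6]
opening: 1.004
finger_force: 0.0
t: 37.62
tool_pos: [602.2, -63.3, 148.4]
eef_rot: [0.706, 0.708, 0.001, 0.001]
force: [0.5, -0.2, -0.3]
opening: 0.999
finger_force: 0.0
t: 38.45
tool_pos: [531.7, -272.6, 147.0]
eef_rot: [0.707, 0.707, 0.0, 0.0]
force: [1.1, -0.2, 0.3]
opening: 0.998
finger_force: 0.0
[ 531.69280503 -272.56520095  146.98807394] [7.07259033e-01 7.06954399e-01 3.25517419e-04 1.80578528e-04] [ 1.08603795 -0.22459762  0.31779873] 0.9980827530111505
nut [494.9 126.3] [493.8 127.1  29.7] 26.0Traceback (most recent call last):
  File "<stdin>", line 5, in <module>
    return umr_minimum(a, axis, None, out, keepdims, initial, where)
ValueError: zero-size array to reduction operation minimum which has no identity
```

The arm hides the bearing in this view. I'll analyse the rest of the saved picture, since the bearing was already checked after its release.

```bash
python3 - <<'E'
from h import *
m=json.load(open("pics/t14.json"));W=world(m,np.load("pics/t14.npy"))
for n,x,y,z,r in(("nut",495,128,30,22),("collar",481.3,-117.8,32,34),("cutter",632.2,27.5,42,42),("tape",639,221,55,40),("bottle",641,-223,100,35)):
    k=(abs(W[...,2]-z)<(5 if z<50 else 22))&(np.hypot(W[...,0]-x,W[...,1]-y)<r);w=W[k]
    if len(w):print(n,((w.min(0)+w.max(0))/2).round(1)[:2],np.median(w,0).round(1))
    else:print(n,"hidden")
E
```

```text
nut [494.9 126.3] [493.8 127.1  29.7]
collar [ 480.  -119.4] [ 479.8 -120.    31.9]
cutter [631.1  24.8] [630.5  26.   41.7]
tape [639.5 222. ] [637.2 220.6  54.9]
bottle [ 640.5 -224.4] [ 636.6 -220.2   89.7]
```

All four heights match pieces lying flat on the well floors, and the bystanders haven't moved.

```bash
python3 -c "
from workcell import *
print(close_job())"
```

```text
the job is handed in; nothing more can be done
None
```

The nut, bearing, collar and cutter head are each set down flat in their own seats, in that order, the bottle and tape measure are where they stood, and the job is handed in at about 38 s; the arm hid the bearing in the final picture, so its last check was just after its release.

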